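Close the circuit-board tester through its guard window

TASK

Set the circuit-board tester for a test using only the fingertips: push the blue front plate of the board carrier until the carrier is fully home under the yellow guard, then reach down through the window in the guard, press the red lever fully down (it stays there by itself) and withdraw. Never touch the guard with any part of the robot, do not press the lever before the carrier is home, and leave all the loose things on the bench where they are, with nothing picked up.

Things in the scene. Friction and masses are not known exactly. Their poses are not given: they have to be found in the camera images.
- tester: the circuit-board tester, fixed to the bench: dark steel base plate 190 x 170 x 18 mm, two aluminium rails, a guard on top. Origin on the bench surface under the tester's middle; +x points to its back (the carrier slides this way to go in), y across, z up; it stands at a varying place and yaw
- guard: the guard fixed on the tester: yellow top plate (x -60 to +85 mm, y -85 to +85 mm, 4 mm thick, top at z = 120 mm), yellow corner posts, a yellow strip along the front from z = 90 mm up, clear side panels. Same origin and axes as the tester. The only opening in its top is the window
- window (a point): centre of the window in the guard's top plate, at the level of the plate's top; the window is 70 mm along the tester's x by 80 mm along its y; axes as the tester's
- push_face (a point): centre line of the front of the carrier's blue upright push plate, 50 mm above the bench; the plate is 60 mm wide, 8 mm thick, from 13 to 75 mm above the bench; x of this point points into the tester (the way to push). When the carrier is home this face is 55 mm in front of the guard's front edge
- carrier (a joint): how far the carrier (aluminium slide with a green circuit board screwed to it) is in, m: 0 is fully out, 0.060 is home against the stop; slides with about 1.5 N of friction and stays where it is left; starts 0 to 0.02
- lever_pad (a point): centre of the top of the lever's red pad (44 mm across the tester's y, 32 mm along the lever), in the middle of the window. About 18 to 24 mm below the guard's top at the start; 48 mm below it when fully down. The point turns with the lever. Hinge: along the tester's y, 80 mm behind the pad's centre, 72 mm above the bench; while it goes down the pad also moves up to 6 mm towards the tester's front
- lever (a joint): how far the lever is pressed, rad: 0 is fully raised, 0.38 is fully down (level, against its stop); stiff hinge, moves under about 2 to 3 N at the pad and stays where it is left; starts 0 to 0.08
- spare_board: loose small green circuit board, 60 x 45 mm, 14 mm high, lying beside the tester (bystander); origin under its centre
- nozzle: loose steel hot-air nozzle, 30 mm diameter, 42 mm tall, standing beside the tester (bystander); origin under its centre
- screwdriver: loose orange-handled screwdriver, 170 mm long, lying on the bench (bystander)
- flux_jar: loose small jar, 44 mm diameter, 45 mm tall (bystander); origin under its centre
- solder_spool: loose grey metal spool, 52 mm diameter, 40 mm tall, standing on end (bystander); origin under its centre
- meter: loose orange multimeter, 150 x 75 x 32 mm, lying on the bench (bystander); origin under its centre

How it is judged:
By the outcome, as a careful person would: the job done as asked, in the order asked, and still so for the second after the job is handed in, with the robot touching nothing.
It also fails if it takes over 48 s, if anything falls off the work surface, if the arm or the gripper's body presses on something with over 40 N, if the wrist force passes 120 N, or if a joint passes its speed limit or range.

ROBOT

A 6-joint arm with a two-finger parallel gripper is mounted at the origin on the work surface. World frame = base frame: x ahead of the robot, y to its left, z up, the work surface at z = 0. Lengths are in m, angles in rad, forces in N, time in s.
With the tool pointing down it reaches from about 0.375 to 0.925 m from the base axis. Payload 5.7 kg.
Tool frame: the origin (TCP) lies midway between the tips of the shut fingers; the grasp point (between the pads) lies 19 mm behind it; z points along the fingers, y is the line along which they close (so a half turn about z gives the same grasp; the last joint's range is limited). The gripper opens to 88 mm and grips with 3 to 60 N. Pads are 20 mm wide; open, the fingers measure 115 mm over their backs; the gripper's body (75 mm by 178 mm) begins 61 mm behind the grasp point.
Start: joints at [1.201, 0.359, 1.51, -0, 1.272, -0.115], TCP at [0.151, 0.581, 0.199] pointing down, gripper open.
Joint ranges: [-2.97, 2.97], [-1.01, 2.36], [0.21, 2.38], [-0.96, 4.11], [0.2, 2.71], [-2.98, 2.98]. Speed limits (rad/s): [2.39, 2.39, 3.14, 3.14, 3.14, 3.14].

INTERFACE

Orientations are given as a rotation vector (axis times angle).
In Python, from cell import sense, grab_frame, close_job gives the robot as it stands.
- The arm moves only by the shell command python3 -m jog 'ROWS' [OPENING] [FORCE]. ROWS is JSON, a list of rows, each a list of 6 numbers: the shift along the world's x, y, z each as a share of 200 mm, from -1 to 1, then the turn, a rotation vector about the world's x, y, z each as a share of 5 degrees, from -1 to 1. A call has 1 to 20 rows; each row shifts and turns the commanded pose from where the row before left it; what a row does not reach is not made up. A row lasts 1/12 s, in which the tool goes at most 41.7 mm and 7.16 degrees, less where a joint would pass 70% of its speed; a pose out of reach is approached as far as the arm can. A call with a number of a shift or a turn outside -1 to 1 is refused whole. A call with a gripper value outside its range is refused whole. OPENING is the opening, from -1 (shut) to 1 (fully open), so that 0 is half open, set as the call begins (- or left out, the last holds). The fingers move at their own pace and stop on an object; FORCE is the grip in N (left out, the last holds). Time passes only in rows, so rows that do not move let the fingers close. It gives the time, the measured TCP pose, the force, the opening and the grip force at its end, in the units of the state.
- sense(): the state, without advancing time (a new reading comes with each control period).
- grab_frame(name): name is "side" or "top"; returns a dict with "image" (480x640x3 uint8, blue, green, red), "z_map" (480x640 float32, m along the optical axis (not along the pixel's ray), 0 where there is no reading), "fx", "fy", "cx", "cy" (pixels), "k1" (the pictures are not rectified: a ray, as slopes to the right and down, at radius r is drawn at 1 + k1 r^2 times it, then the intrinsics apply), "T" (4x4, takes a point from camera to world coordinates). Camera axes: x right, y down, z forward; pixel columns grow to the right and rows downward; lengths in m; the calibration is good to about 2 mm. A picture is of the moment at which its call begins.
- close_job(): hands the job in; it is judged then, once.
The state is a dict: "clock": time; "joint_pos": joint angles; "joint_vel": joint speeds; "tau": joint torques, N m; "eef_pos": TCP position; "orientation": TCP orientation; "contact_force": force on the tool from outside, world axes, zero at the start; "wrist_torque": the same for the moment, N m; "opening": finger opening in m; "finger_force": force on a finger pad.
Only numpy, scipy, OpenCV 4.12 (cv2) and the standard library are available. Lean on these libraries where they do the work, as an engineer would, in place of code of your own. Each camera call takes 0.05 s, during which the arm holds its last target. There are 200 camera calls.

## Working session

There is one attempt and no reset: what is moved stays moved. The work goes in short steps, Python scripts to look and compute and a shell command to move; the robot and the scene stay as the last step left them, time stands still between calls to the robot, and variables do not carry over. Pictures are saved under pics/ and viewed, at most 10 in all, crops included, and the job is handed in when it is done.

```bash
mkdir -p pics; cat > h.py <<'E'
import numpy as np, cv2
from cell import sense, grab_frame
def pt(f,u,v,z=None,wz=None):
    K=np.array([[f['fx'],0,f['cx']],[0,f['fy'],f['cy']],[0,0,1.]])
    x,y=cv2.undistortPoints(np.array([[[u,v]]],float),K,np.array([f['k1'],0,0,0.]))[0,0]
    T=np.array(f['T']); d=T[:3,:3]@np.array([x,y,1.])
    if wz is not None: z=(wz-T[2,3])/d[2]
    elif z is None:
        w=f['z_map'][int(v)-1:int(v)+2,int(u)-1:int(u)+2]; z=np.median(w[w>0]) if (w>0).any() else np.nan
    return T[:3,3]+d*z
E
python3 - <<'E'
from h import *
for n in('top','side'):
    f=grab_frame(n); cv2.imwrite(f'pics/{n}0.png',f['image']); np.save(f'{n}0.npy',f,allow_pickle=True); print(f['T'],f['fx'],f['k1'])
s=sense(); print(s['clock'],s['eef_pos'],s['orientation'],s['contact_force'])
E
```

```text
[[-4.10483942e-03 -9.98584365e-01  5.30322246e-02  4.94627623e-01]
 [-9.99991554e-01  4.11002917e-03 -1.11984617e-05 -2.56334165e-03]
 [-2.06781381e-04 -5.30318227e-02 -9.98592801e-01  1.27934521e+00]
 [ 0.00000000e+00  0.00000000e+00  0.00000000e+00  1.00000000e+00]] 513.0024418250069 0.04269787593635983
[[ 0.72676959 -0.32292771  0.60623729 -0.322815  ]
 [-0.68653382 -0.36957917  0.62616496 -0.91720962]
 [ 0.02184666 -0.87128005 -0.4902997   0.82181822]
 [ 0.          0.          0.          1.        ]] 592.9684533347099 -0.026206115504950948
0.1 [0.1510338  0.58001009 0.19851297] [-3.99144854e-01 -3.11578144e+00  2.49387381e-03] [-0.62130693 -0.2952659   0.13050469]
```

View pics/top0.png

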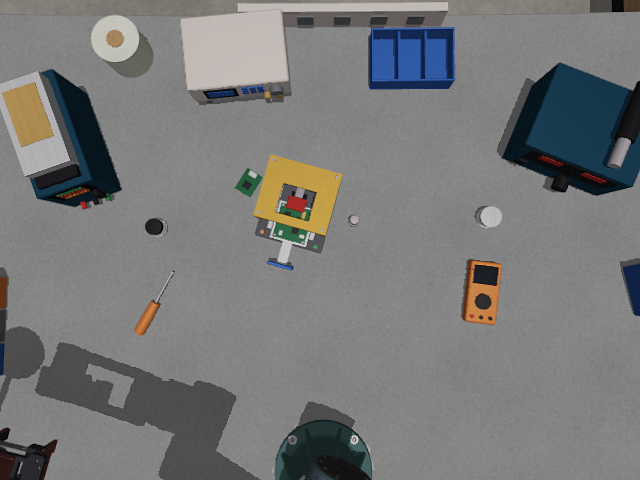

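View pics/side0.png

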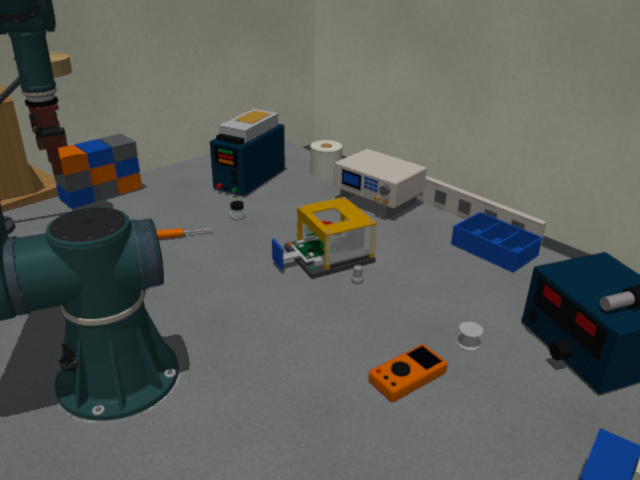

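The top view shows the tester at about (290,205), with the blue plate at (281,265) pointing toward the robot. The spare board is at (248,181) and the nozzle at (353,220), both close to the tester. I'll enlarge that area.

```bash
python3 - <<'E'
from h import *
im=cv2.imread('pics/top0.png')[150:275,235:365]
cv2.imwrite('pics/c1.png',cv2.resize(im,None,fx=4.6,fy=4.6,interpolation=cv2.INTER_CUBIC))
f=np.load('top0.npy',allow_pickle=True).item()
# yellow plate fit
I=cv2.imread('pics/top0.png'); h=cv2.cvtColor(I,cv2.COLOR_BGR2HSV)
m=cv2.inRange(h,(20,120,90),(32,255,255)); m[:150]=0;m[275:]=0;m[:,:235]=0;m[:,365:]=0
cs,_=cv2.findContours(m,cv2.RETR_CCOMP,cv2.CHAIN_APPROX_NONE); cs=sorted(cs,key=cv2.contourArea)[::-1][:2]
for c in cs:
    P=np.array([pt(f,*p[0],wz=.12)[:2] for p in c],np.float32)
    r=cv2.minAreaRect(P*1000); print(r, cv2.boxPoints(r).round(1).tolist())
m=cv2.inRange(h,(0,150,80),(8,255,255)); m[:185]=0;m[220:]=0;m[:,:275]=0;m[:,320:]=0
v,u=np.nonzero(m); print('red',u.mean(),v.mean(),len(u),pt(f,u.mean(),v.mean()))
m=cv2.inRange(h,(105,130,60),(125,255,255)); m[:245]=0;m[280:]=0;m[:,:255]=0;m[:,305:]=0
v,u=np.nonzero(m);print('blue',len(u))
P=np.array([pt(f,a,b,wz=.075)[:2] for a,b in zip(u,v)],np.float32);r=cv2.minAreaRect(P*1000); print(r,cv2.boxPoints(r).round(1).tolist())
E
```

```text
((648.820556640625, 55.25458908081055), (169.75424194335938, 146.26551818847656), 74.0345230102539) [[555.2000122070312, -6.199999809265137], [695.7999877929688, -46.5], [742.5, 116.69999694824219], [601.9000244140625, 157.0]]
((633.6588134765625, 60.74198913574219), (84.88137817382812, 73.93646240234375), 74.48090362548828) [[586.7000122070312, 29.700000762939453], [657.9000244140625, 10.0], [680.5999755859375, 91.69999694824219], [609.4000244140625, 111.5]]
red 295.86831275720164 203.50617283950618 243 [0.63160766 0.06057323 0.09627866]
blue 89
((489.6556091308594, 100.1806869506836), (60.22514724731445, 8.250471115112305), 74.25739288330078) [[477.5, 72.30000305175781], [485.5, 70.0999984741211], [501.79998779296875, 128.0], [493.8999938964844, 130.3000030517578]]
```

View pics/c1.png

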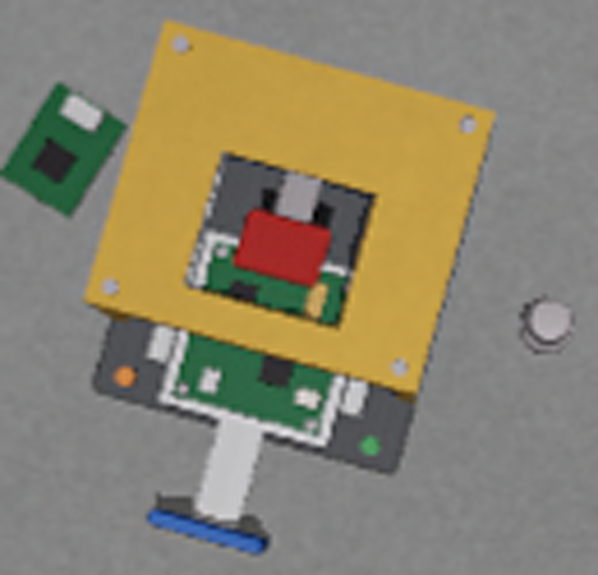

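The fits are clean. Tester yaw is about -16°, so its x axis is (0.961,-0.276). The push face is at about (0.486,0.101) with about 42 mm left to travel, and the window centre is at about (0.634,0.061). The tool's yaw already nearly matches. I'll shut the fingers and move to a point in front of the plate.

```bash
python3 -m jog '[[0.091,-0.1456,0,0,0,-0.28],[0.091,-0.1456,0,0,0,0],[0.091,-0.1456,0,0,0,0],[0.091,-0.1456,0,0,0,0],[0.091,-0.1456,0,0,0,0],[0.091,-0.1456,0,0,0,0],[0.091,-0.1456,0,0,0,0],[0.091,-0.1456,0,0,0,0],[0.091,-0.1456,0,0,0,0],[0.091,-0.1456,0,0,0,0],[0.091,-0.1456,0,0,0,0],[0.091,-0.1456,0,0,0,0],[0.091,-0.1456,0,0,0,0],[0.091,-0.1456,0,0,0,0],[0.091,-0.1456,0,0,0,0],[0.091,-0.1456,0,0,0,0],[0,0,0,0,0,0],[0,0,0,0,0,0]]' -1 20
```

```text
clock: 1.6
eef_pos: [0.4429, 0.1134, 0.1989]
orientation: [-0.443, -3.11, 0.0]
contact_force: [-0.1, -0.2, -0.4]
opening: 0.0004
finger_force: 0.0
```

```bash
python3 -m jog '[[0,0,-0.095,0,0,0],[0,0,-0.095,0,0,0],[0,0,-0.095,0,0,0],[0,0,-0.095,0,0,0],[0,0,-0.095,0,0,0],[0,0,-0.095,0,0,0],[0,0,-0.095,0,0,0],[0,0,-0.095,0,0,0],[0,0,0,0,0,0],[0,0,0,0,0,0]]'
python3 - <<'E'
from h import *
f=grab_frame('side'); cv2.imwrite('pics/s1.png',cv2.resize(f['image'][190:290,240:400],None,fx=5,fy=5))
E
```

```text
clock: 2.43
eef_pos: [0.4406, 0.1156, 0.0467]
orientation: [-0.435, -3.108, 0.001]
contact_force: [-0.1, 0.8, 0.3]
opening: 0.0
finger_force: 0.0
```

View pics/s1.png

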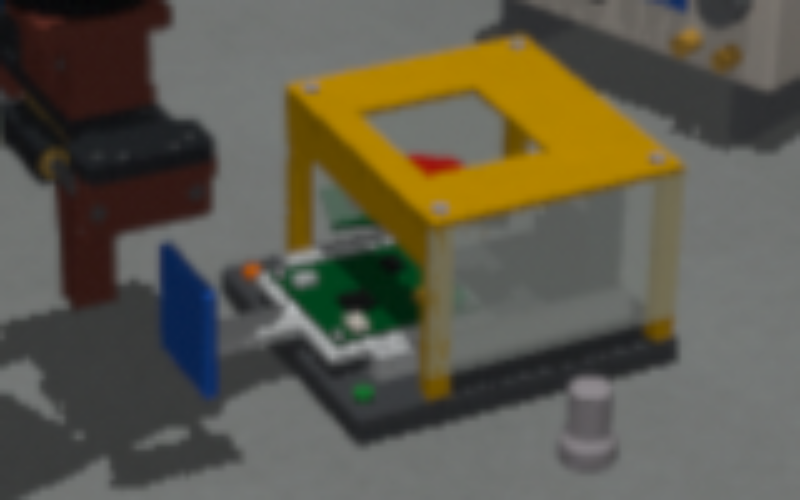

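The fingertips (90,280) are in front of the blue plate (190,320), below its top edge and clear of everything. Now I'll push.

```bash
python3 -m jog '[[0.0288,-0.0083,0,0,0,0],[0.0288,-0.0083,0,0,0,0],[0.0288,-0.0083,0,0,0,0],[0.0288,-0.0083,0,0,0,0],[0.0288,-0.0083,0,0,0,0],[0.0288,-0.0083,0,0,0,0],[0.0288,-0.0083,0,0,0,0],[0.0288,-0.0083,0,0,0,0],[0.0288,-0.0083,0,0,0,0],[0.0288,-0.0083,0,0,0,0],[0.0288,-0.0083,0,0,0,0],[0,0,0,0,0,0]]'; python3 -m jog '[[0.0144,-0.0041,0,0,0,0],[0.0144,-0.0041,0,0,0,0],[0,0,0,0,0,0],[0,0,0,0,0,0]]'
```

```text
clock: 3.48
eef_pos: [0.5076, 0.096, 0.0473]
orientation: [0.437, 3.109, -0.0]
contact_force: [0.0, -0.0, 0.4]
opening: 0.0004
finger_force: 0.0
clock: 3.82
eef_pos: [0.5121, 0.0947, 0.0473]
orientation: [0.437, 3.11, -0.0]
contact_force: [0.8, -1.6, -0.1]
opening: 0.0002
finger_force: 0.0
```

```bash
python3 -m jog '[[0.0096,-0.0028,0,0,0,0],[0.0096,-0.0028,0,0,0,0],[0,0,0,0,0,0],[0,0,0,0,0,0]]';python3 -m jog '[[0.0096,-0.0028,0,0,0,0],[0,0,0,0,0,0],[0,0,0,0,0,0]]'
python3 - <<'E'
from h import *
f=grab_frame('side'); cv2.imwrite('pics/s2.png',cv2.resize(f['image'][190:290,240:400],None,fx=5,fy=5))
E
```

```text
clock: 4.15
eef_pos: [0.5156, 0.0936, 0.0472]
orientation: [0.437, 3.111, -0.0]
contact_force: [0.8, 0.2, 0.3]
opening: 0.0006
finger_force: 0.2
clock: 4.4
eef_pos: [0.5175, 0.093, 0.0472]
orientation: [0.437, 3.111, -0.0]
contact_force: [-1.3, 0.4, 0.0]
opening: 0.0002
finger_force: 0.3
```

View pics/s2.png

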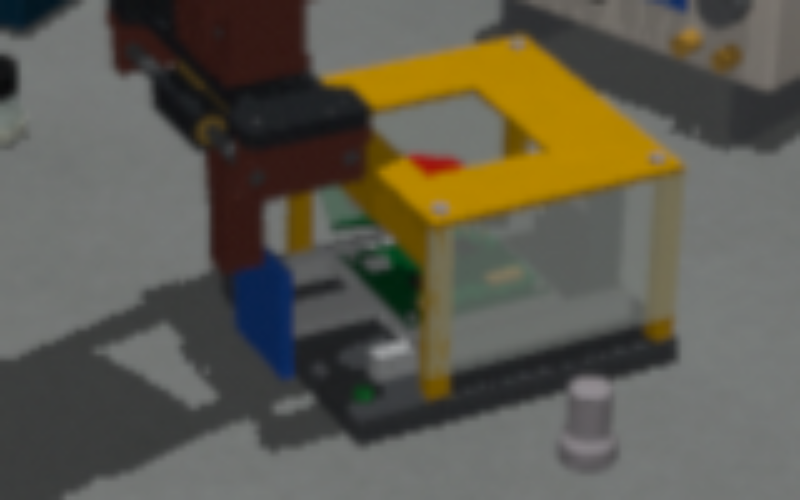

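The fingertips are on the plate at (265,260). A gripper bracket at (360,150) reaches toward the guard, so I'll measure its clearance before going on.

```bash
python3 - <<'E'
from h import *
O=np.array([.6368,.0587,0]);R=np.array([[.961,-.276,0],[.276,.961,0],[0,0,1]])
f=grab_frame('side')
for n,u,v in [('br',365,130),('br low',360,165),('br bot',310,185),('black',330,100),('body',290,50),('shaft',240,220),('finger',225,240),('plate',280,300),('plate r',290,270),('guard front',420,215),('guard corner',445,215)]:
    print(n,(R@(pt(f,240+u/5,190+v/5)-O)*1000).round(0))
f=grab_frame('top')
cv2.imwrite('pics/t2.png',cv2.resize(f['image'][150:280,225:365],None,fx=4.5,fy=4.5))
E
```

```text
br [-93. -88. 179.]
br low [-93. -83. 158.]
br bot [-120.  -85.  155.]
black [-106.  -77.  193.]
body [-111.  -43.  205.]
shaft [-124.  -12.  100.]
finger [-132.   -9.   89.]
plate [-110.  -29.   59.]
plate r [-70.  45.  28.]
guard front [-54. -72. 116.]
guard corner [-45. -82. 119.]
```

View pics/t2.png

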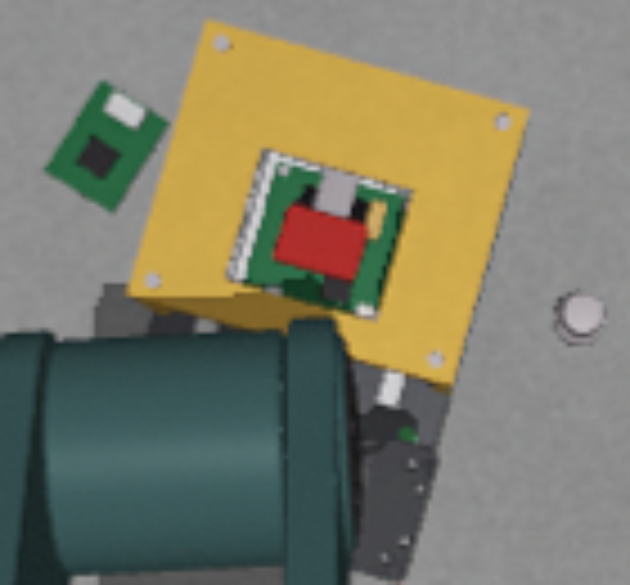

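The gripper body is at z≥155 mm and x≤-93 mm, well clear of the guard. I'll continue in small steps until it reaches the stop.

```bash
for i in 1; do python3 -m jog '[[0.0096,-0.0028,0,0,0,0],[0,0,0,0,0,0],[0,0,0,0,0,0]]'; python3 -m jog '[[0.0096,-0.0028,0,0,0,0],[0,0,0,0,0,0],[0,0,0,0,0,0]]'; done | grep -E "eef|contact"
```

```text
eef_pos: [0.5186, 0.0926, 0.0472]
contact_force: [-2.6, 1.0, 1.3]
eef_pos: [0.5186, 0.0924, 0.0469]
contact_force: [-7.9, 3.2, 4.4]
```

```bash
python3 -m jog '[[0.0096,-0.0028,0,0,0,0],[0.0096,-0.0028,0,0,0,0],[0,0,0,0,0,0],[0,0,0,0,0,0]]' | grep -E "eef|contact"
```

```text
eef_pos: [0.5184, 0.0921, 0.0464]
contact_force: [-13.6, 6.8, 11.4]
```

The carrier is hard against its stop. Backing off, then straight up.

```bash
python3 -m jog '[[-0.03,0.0086,0,0,0,0],[-0.06,0.0172,0,0,0,0],[-0.06,0.0172,0,0,0,0],[-0.06,0.0172,0,0,0,0],[0,0,0,0,0,0],[0,0,0.1,0,0,0],[0,0,0.15,0,0,0],[0,0,0.15,0,0,0],[0,0,0.15,0,0,0],[0,0,0.15,0,0,0],[0,0,0.1,0,0,0],[0,0,0,0,0,0],[0,0,0,0,0,0]]'
python3 - <<'E'
from h import *
f=grab_frame('top');I=f['image'];h=cv2.cvtColor(I,cv2.COLOR_BGR2HSV)
m=cv2.inRange(h,(0,150,80),(8,255,255)); m[:185]=0;m[220:]=0;m[:,:275]=0;m[:,320:]=0
v,u=np.nonzero(m); print('red',len(u),pt(f,u.mean(),v.mean()))
m=cv2.inRange(h,(105,130,60),(125,255,255)); m[:225]=0;m[280:]=0;m[:,:255]=0;m[:,325:]=0
v,u=np.nonzero(m);print('blue',len(u), u.mean(),v.mean(),pt(f,u.mean(),v.mean(),wz=.075))
cv2.imwrite('pics/t3.png',cv2.resize(I[150:280,225:365],None,fx=4.5,fy=4.5))
E
```

```text
clock: 6.47
eef_pos: [0.4841, 0.1029, 0.2083]
orientation: [0.437, 3.108, 0.001]
contact_force: [0.1, -1.3, -1.3]
opening: 0.0004
finger_force: 0.0
red 247 [0.63157769 0.06046384 0.0961288 ]
blue 25 293.52 249.84 [0.52484111 0.06736657 0.075     ]
```

View pics/t3.png

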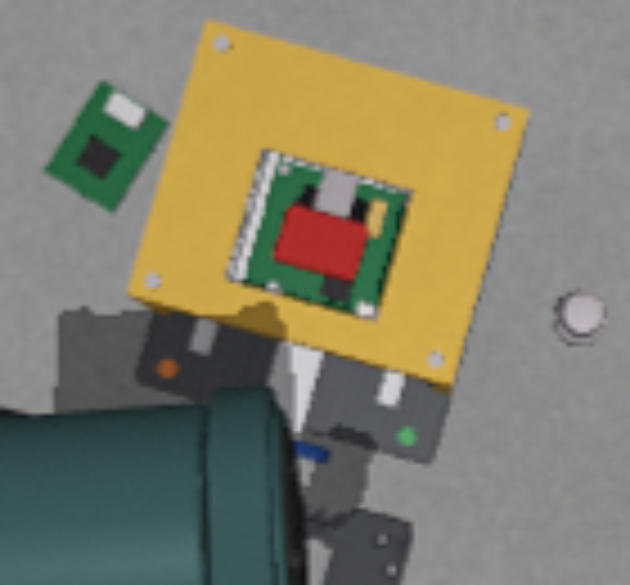

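The carrier's blue plate is at tester x≈-110 mm, against -111 mm expected, so it is home. The red pad (320,240 in the crop) sits mid-window with nothing in the way. I'll move above it.

```bash
python3 -m jog '[[0.093,-0.0264,0,0,0,0],[0.093,-0.0264,0,0,0,0],[0.093,-0.0264,0,0,0,0],[0.093,-0.0264,0,0,0,0],[0.093,-0.0264,0,0,0,0],[0.093,-0.0264,0,0,0,0],[0.093,-0.0264,0,0,0,0],[0.093,-0.0264,0,0,0,0],[0,0,0,0,0,0],[0,0,-0.1,0,0,0],[0,0,-0.1,0,0,0],[0,0,-0.1,0,0,0],[0,0,0,0,0,0],[0,0,0,0,0,0]]'
python3 - <<'E'
from h import *
f=grab_frame('side'); cv2.imwrite('pics/s4.png',cv2.resize(f['image'][160:280,260:400],None,fx=5,fy=5))
E
```

```text
clock: 7.68
eef_pos: [0.6292, 0.0609, 0.1451]
orientation: [-0.436, -3.106, 0.001]
contact_force: [-0.2, -0.4, 0.9]
opening: 0.0006
finger_force: 0.0
```

View pics/s4.png

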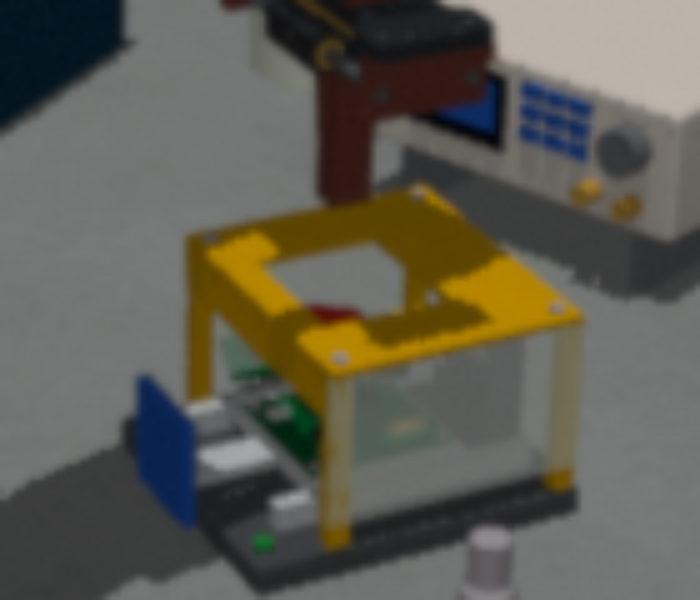

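The tip at (345,205) is centred above the window. Now I'll go down in stages.

```bash
python3 -m jog '[[0.01,0,-0.04,0,0,0],[0,0,-0.04,0,0,0],[0,0,-0.04,0,0,0],[0,0,-0.04,0,0,0],[0,0,-0.04,0,0,0],[0,0,0,0,0,0],[0,0,0,0,0,0]]'|grep -E "eef|contact"; python3 -m jog '[[0,0,-0.02,0,0,0],[0,0,-0.02,0,0,0],[0,0,-0.02,0,0,0],[0,0,-0.02,0,0,0],[0,0,0,0,0,0],[0,0,0,0,0,0]]'|grep -E "eef|contact"
```

```text
eef_pos: [0.6332, 0.0606, 0.1064]
contact_force: [0.3, 0.1, 0.3]
eef_pos: [0.6335, 0.0607, 0.0909]
contact_force: [-0.3, 0.5, -0.2]
```

```bash
python3 -m jog '[[0,0,-0.02,0,0,0],[0,0,-0.02,0,0,0],[0,0,-0.02,0,0,0],[0,0,0,0,0,0],[0,0,0,0,0,0]]'|grep -E "eef|contact"; python3 -m jog '[[0,0,-0.02,0,0,0],[0,0,-0.01,0,0,0],[0,0,0,0,0,0],[0,0,0,0,0,0]]'|grep -E "eef|contact"
```

```text
eef_pos: [0.6334, 0.0607, 0.0788]
contact_force: [0.1, 0.0, 0.1]
eef_pos: [0.6338, 0.0606, 0.0731]
contact_force: [0.7, -0.5, 0.4]
```

I expected a 2–3 N reading here and it's still near zero, so I'll look.

```bash
python3 - <<'E'
from h import *
a=grab_frame('side')['image'][160:280,260:400]
b=grab_frame('top')['image'][150:270,225:365]
cv2.imwrite('pics/s5.png',cv2.resize(np.vstack([a[:75],b[:75]]),None,fx=4,fy=4,interpolation=cv2.INTER_CUBIC))
E
python3 -m jog '[[0,0,-0.01,0,0,0],[0,0,0,0,0,0],[0,0,0,0,0,0]]'|grep -E "eef|contact"
```

```text
eef_pos: [0.6339, 0.0606, 0.0712]
contact_force: [0.9, -0.3, 0.5]
```

View pics/s5.png

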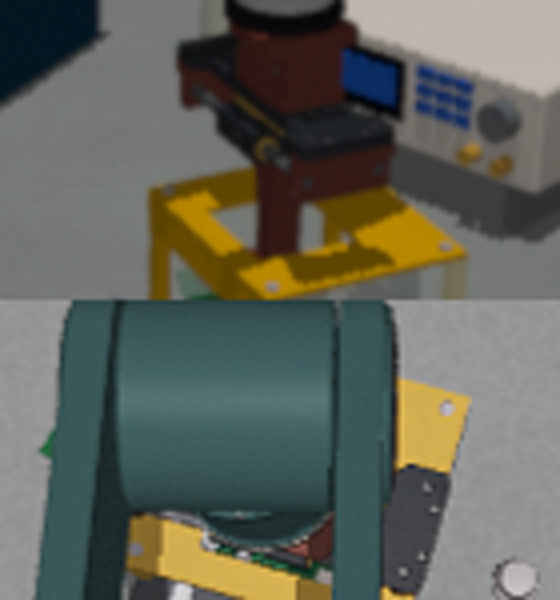

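The fingers (280,230) are inside the window and clear of its edges. I'll keep going down in 1–2 mm steps until it meets the stop.

```bash
for i in 1; do python3 -m jog '[[0,0,-0.006,0,0,0],[0,0,0,0,0,0],[0,0,0,0,0,0]]'; python3 -m jog '[[0,0,-0.006,0,0,0],[0,0,0,0,0,0],[0,0,0,0,0,0]]';python3 -m jog '[[0,0,-0.006,0,0,0],[0,0,0,0,0,0],[0,0,0,0,0,0]]'; done|grep -E "eef|contact"
```

```text
eef_pos: [0.6338, 0.0606, 0.07]
contact_force: [0.5, -0.4, 0.4]
eef_pos: [0.6337, 0.0606, 0.0687]
contact_force: [-0.2, 0.6, 1.6]
eef_pos: [0.6337, 0.0607, 0.0675]
contact_force: [0.1, 0.9, 0.9]
```

```bash
python3 - <<'E'
from h import *
f=np.load('side0.npy',allow_pickle=True).item();T=np.array(f['T']);Ti=np.linalg.inv(T)
K=np.array([[f['fx'],0,f['cx']],[0,f['fy'],f['cy']],[0,0,1.]])
def pr(p): return cv2.projectPoints(np.array([p],float),cv2.Rodrigues(Ti[:3,:3])[0],Ti[:3,3],K,np.array([f['k1'],0,0,0.]))[0].ravel()
a=pr([.4406,.1156,.0467]);print('s1 crop px',(a-[240,190])*5)
a=pr([.6292,.0609,.1451]);print('s4 crop px',(a-[260,160])*5)
a=pr([.6292,.0609,.1551]);print('s4 +10mm',(a-[260,160])*5)
for d in (-35,35):
  for e in (-40,40):
    p=np.array([.6337,.0607])+np.array([[.961,.276],[-.276,.961]])@[d/1000,e/1000]; print('win',(pr([*p,.12])-[260,160])*5)
s=sense();print(s['contact_force'],s['wrist_torque'],s['tau'],s['opening'])
E
```

```text
s1 crop px [ 85.54021274 334.49924669]
s4 crop px [337.02838715 236.2163847 ]
s4 +10mm [337.4905967  218.68683839]
win [317.6654075  323.64633416]
win [247.86453054 258.44601342]
win [439.06016563 296.47097801]
win [365.80105257 233.50873479]
[0.11127045 0.90192838 0.88320023] [ 0.05340586  0.09043974 -0.00426128] [-1.44546158e-01 -5.78887439e+01 -2.22821474e+01 -6.69280579e-02
 -2.02739117e-02 -1.63608966e-03] 0.0004888274112111514
```

The finger tips show up about 17 mm higher in the images than the reported TCP (v≈205 against 236 predicted in s4). So they have probably only just reached the pad. The gripper body is correspondingly higher too, so I'll continue down by force.

```bash
for i in 1; do python3 -m jog '[[0,0,-0.01,0,0,0],[0,0,-0.01,0,0,0],[0,0,0,0,0,0],[0,0,0,0,0,0]]'; python3 -m jog '[[0,0,-0.01,0,0,0],[0,0,-0.01,0,0,0],[0,0,0,0,0,0],[0,0,0,0,0,0]]'; done|grep -E "eef|contact"
python3 - <<'E'
from h import *
O=np.array([.6368,.0587,0]);R=np.array([[.961,-.276,0],[.276,.961,0],[0,0,1]])
f=grab_frame('side');z=f['z_map'];g=f['image']
P=[]
for v in range(160,240):
  for u in range(300,370):
    b,gg,r=map(int,g[v,u])
    if r>b*1.5 and gg<r*.6 and z[v,u]>0: P.append([u,v,*(R@(pt(f,u,v,z=z[v,u])-O)*1000)])
P=np.array(P)
for v in np.unique(P[:,1])[::3]:
  q=P[P[:,1]==v]; print(int(v),len(q),q[:,0].min(),q[:,0].max(),np.median(q[:,2:],0).round())
E
```

```text
eef_pos: [0.6336, 0.0606, 0.0633]
contact_force: [0.5, 0.3, -0.0]
eef_pos: [0.6337, 0.0606, 0.0594]
contact_force: [-0.5, 0.7, -0.3]
170 1 344.0 344.0 [ 16. -37. 258.]
173 22 318.0 348.0 [ -3. -34. 252.]
176 25 320.0 344.0 [-19. -41. 247.]
179 24 320.0 343.0 [-23. -41. 240.]
182 27 306.0 344.0 [-20. -39. 230.]
185 33 306.0 343.0 [-20. -17. 217.]
188 27 306.0 344.0 [-13. -37. 214.]
191 13 327.0 339.0 [-15. -41. 209.]
201 1 357.0 357.0 [ 26. -88. 195.]
204 15 333.0 356.0 [  3. -86. 190.]
207 24 324.0 351.0 [-13. -84. 183.]
210 27 325.0 355.0 [ -7. -79. 170.]
213 21 325.0 345.0 [-13. -79. 165.]
216 9 325.0 333.0 [-11. -14. 126.]
219 9 325.0 333.0 [ -7. -12. 116.]
222 9 325.0 333.0 [ -9.  -8. 107.]
```

```bash
for i in 1; do python3 -m jog '[[0,0,-0.01,0,0,0],[0,0,-0.01,0,0,0],[0,0,0,0,0,0],[0,0,0,0,0,0]]'; python3 -m jog '[[0,0,-0.01,0,0,0],[0,0,0,0,0,0],[0,0,0,0,0,0]]';  python3 -m jog '[[0,0,-0.01,0,0,0],[0,0,0,0,0,0],[0,0,0,0,0,0]]'; done|grep -E "eef|contact"
```

```text
eef_pos: [0.6338, 0.0606, 0.0554]
contact_force: [-0.3, 0.2, 0.3]
eef_pos: [0.6338, 0.0606, 0.0535]
contact_force: [0.1, -0.7, -0.9]
eef_pos: [0.6338, 0.0607, 0.0515]
contact_force: [0.6, 0.7, 0.3]
```

There's still no resistance, so I'll rise clear and back off. Then I'll measure the tip height and the pad depth numerically.

```bash
python3 -m jog '[[0,0,0.1,0,0,0],[0,0,0.15,0,0,0],[0,0,0.15,0,0,0],[0,0,0.15,0,0,0],[0,0,0.15,0,0,0],[0,0,0.1,0,0,0],[0,0,0,0,0,0],[-0.15,0.043,0,0,0,0],[-0.15,0.043,0,0,0,0],[-0.15,0.043,0,0,0,0],[-0.15,0.043,0,0,0,0],[-0.15,0.043,0,0,0,0],[0,0,0,0,0,0],[0,0,0,0,0,0]]'|grep -E "eef|clock"
python3 - <<'E'
from h import *
f=grab_frame('top');I=f['image'];h=cv2.cvtColor(I,cv2.COLOR_BGR2HSV)
m=cv2.inRange(h,(0,150,60),(8,255,255)); m[:185]=0;m[225:]=0;m[:,:275]=0;m[:,320:]=0
v,u=np.nonzero(m); P=np.array([pt(f,a,b) for a,b in zip(u,v)]);print('red',len(u),np.median(P,0),P[:,2].min(),P[:,2].max())
s=grab_frame('side');np.save('s6.npy',s,allow_pickle=True);e=np.array(sense()['eef_pos']);print(e)
T=np.array(s['T']);z=s['z_map']
# all depth points within 40 mm of the TCP axis
v,u=np.mgrid[0:480,0:640]
K=np.array([[s['fx'],0,s['cx']],[0,s['fy'],s['cy']],[0,0,1.]])
n=cv2.undistortPoints(np.stack([u,v],-1).reshape(-1,1,2).astype(float),K,np.array([s['k1'],0,0,0.])).reshape(480,640,2)
W=np.dstack([n,np.ones((480,640))])*z[...,None]; W=W@T[:3,:3].T+T[:3,3]
k=(z>0)&(np.hypot(W[...,0]-e[0],W[...,1]-e[1])<.035)&(W[...,2]>.09)
q=W[k];print(len(q),np.sort(q[:,2])[:10].round(4)); 
vv=v[k];uu=u[k]
for r in np.unique(vv)[-14:]: print(r,uu[vv==r].min(),uu[vv==r].max(),W[r,uu[vv==r]].mean(0).round(3),s['image'][r,int(uu[vv==r].mean())])
E
```

```text
clock: 13.38
eef_pos: [0.4818, 0.104, 0.2109]
red 245 [0.63046445 0.06142661 0.07341718] 0.036304011274788106 0.07593815785608227
[0.48465764 0.10351186 0.21140263]
809 [0.2329 0.2338 0.2342 0.235  0.2355 0.2358 0.2358 0.2358 0.2362 0.2362]
174 267 278 [0.479 0.095 0.268] [17 23 48]
175 267 278 [0.48  0.096 0.265] [18 22 48]
176 267 278 [0.479 0.095 0.263] [18 22 48]
177 267 278 [0.479 0.094 0.261] [19 22 48]
178 267 278 [0.48  0.096 0.257] [19 23 48]
179 267 278 [0.48  0.096 0.255] [18 22 48]
180 267 278 [0.48  0.096 0.252] [19 23 48]
181 267 278 [0.48  0.095 0.25 ] [19 23 49]
182 267 278 [0.479 0.095 0.247] [19 22 48]
183 267 278 [0.479 0.095 0.245] [19 23 48]
184 267 278 [0.48  0.097 0.242] [20 24 48]
185 267 278 [0.479 0.096 0.24 ] [19 23 48]
186 268 278 [0.481 0.095 0.237] [39 42 59]
187 269 274 [0.476 0.095 0.236] [61 63 71]
```

The tips sit about 24 mm above the reported TCP. The pad has already dropped from z=0.096 to about 0.0734, so it is nearly down (0.072 is full). I'll go back and press until it meets the stop firmly.

```bash
python3 -m jog '[[0.0935,-0.0268,0,0,0,0],[0.0935,-0.0268,0,0,0,0],[0.0935,-0.0268,0,0,0,0],[0.0935,-0.0268,0,0,0,0],[0.0935,-0.0268,0,0,0,0],[0.0935,-0.0268,0,0,0,0],[0.0935,-0.0268,0,0,0,0],[0.0935,-0.0268,0,0,0,0],[0,0,0,0,0,0],[0,0,-0.1,0,0,0],[0,0,-0.1,0,0,0],[0,0,-0.1,0,0,0],[0,0,0,0,0,0],[0,0,0,0,0,0]]'|grep -E "eef|clock"
```

```text
clock: 14.65
eef_pos: [0.6325, 0.0606, 0.1503]
```

```bash
python3 -m jog '[[0,0,-0.06,0,0,0],[0,0,-0.06,0,0,0],[0,0,-0.06,0,0,0],[0,0,-0.06,0,0,0],[0,0,-0.06,0,0,0],[0,0,-0.06,0,0,0],[0,0,-0.06,0,0,0],[0,0,-0.04,0,0,0],[0,0,0,0,0,0],[0,0,-0.02,0,0,0],[0,0,0,0,0,0],[0,0,0,0,0,0]]'|grep -E "eef|contact"; for i in 1; do python3 -m jog '[[0,0,-0.01,0,0,0],[0,0,0,0,0,0],[0,0,0,0,0,0]]';python3 -m jog '[[0,0,-0.01,0,0,0],[0,0,0,0,0,0],[0,0,0,0,0,0]]'; done|grep -E "eef|contact"
```

```text
eef_pos: [0.6338, 0.0608, 0.056]
contact_force: [-0.4, 0.2, 0.4]
eef_pos: [0.6335, 0.0608, 0.0539]
contact_force: [0.6, 0.4, -0.6]
eef_pos: [0.6333, 0.0608, 0.0516]
contact_force: [0.5, 0.1, 0.2]
```

```bash
for i in 1; do python3 -m jog '[[0,0,-0.01,0,0,0],[0,0,0,0,0,0],[0,0,0,0,0,0]]';python3 -m jog '[[0,0,-0.01,0,0,0],[0,0,0,0,0,0],[0,0,0,0,0,0]]';python3 -m jog '[[0,0,-0.005,0,0,0],[0,0,0,0,0,0],[0,0,0,0,0,0]]'; done|grep -E "eef|contact"
```

```text
eef_pos: [0.6334, 0.0608, 0.0495]
contact_force: [0.3, 1.4, 0.1]
eef_pos: [0.6336, 0.0608, 0.0488]
contact_force: [-2.2, -0.3, 9.0]
eef_pos: [0.6336, 0.0608, 0.0487]
contact_force: [-5.3, 0.7, 15.8]
```

It has met the stop at 16 N. One more nudge, then I'll withdraw straight up.

```bash
python3 -m jog '[[0,0,-0.006,0,0,0],[0,0,0,0,0,0],[0,0,0,0,0,0]]'|grep -E "eef|contact"; python3 -m jog '[[0,0,0.05,0,0,0],[0,0,0.1,0,0,0],[0,0,0.15,0,0,0],[0,0,0.15,0,0,0],[0,0,0.15,0,0,0],[0,0,0.15,0,0,0],[0,0,0.1,0,0,0],[0,0,0,0,0,0],[-0.15,0.043,0,0,0,0],[-0.15,0.043,0,0,0,0],[-0.15,0.043,0,0,0,0],[-0.15,0.043,0,0,0,0],[-0.15,0.043,0,0,0,0],[-0.1,0.03,0,0,0,0],[0,0,0,0,0,0],[0,0,0,0,0,0],[0,0,0,0,0,0]]'|grep -E "eef|clock|contact"
python3 - <<'E'
from h import *
f=grab_frame('top');I=f['image'];h=cv2.cvtColor(I,cv2.COLOR_BGR2HSV)
m=cv2.inRange(h,(0,150,60),(8,255,255)); m[:185]=0;m[225:]=0;m[:,:275]=0;m[:,320:]=0
v,u=np.nonzero(m); P=np.array([pt(f,a,b) for a,b in zip(u,v)]);print('red',len(u),np.median(P,0))
m=cv2.inRange(h,(105,130,60),(125,255,255)); m[:225]=0;m[258:]=0;m[:,:255]=0;m[:,325:]=0
v,u=np.nonzero(m);p=pt(f,u.mean(),v.mean(),wz=.075)
print('plate x',len(u),np.array([.961,-.276])@(p[:2]-[.6368,.0587]))
a=cv2.imread('pics/top0.png');cv2.imwrite('pics/t9.png',np.hstack([a[140:340,120:520],I[140:340,120:520]]))
E
```

```text
eef_pos: [0.6337, 0.0608, 0.0485]
contact_force: [-7.1, 0.5, 23.4]
clock: 18.57
eef_pos: [0.4644, 0.1096, 0.2152]
contact_force: [0.2, -0.1, -0.6]
red 244 [0.62891784 0.06151977 0.07163538]
plate x 80 -0.11023759364582575
```

View pics/t9.png

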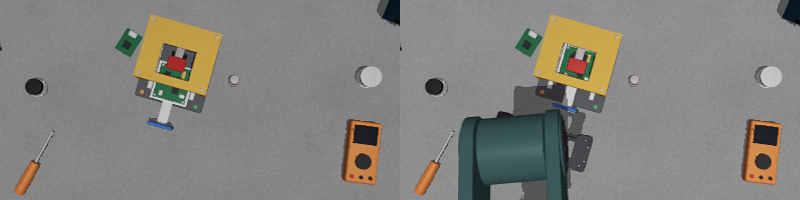

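The pad reads z=0.0716, which is fully down, and the plate is at -110 mm, which is home. In the before/after picture every loose item is in the same place, and the arm is clear of the tester.

```bash
python3 -c "
from cell import close_job
print(close_job())"
```

```text
the job is handed in; nothing more can be done
None
```

The job is handed in at about 18.6 s: the carrier is home against its stop, the red lever is fully down, the guard stayed clear in every view I checked, and the loose items are where they were.

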